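# Stand the marker upright in the pen mug

## Task

The black-and-red marker leans in the sloping wooden rest beside a brush and a pair of tweezers. Take it out and stand it in the blue mug, red end up, with its foot on the bottom of the mug; leave the brush and the tweezers in the rest and the mug standing.

Things in the scene. Friction and masses are not known exactly. Their poses are not given: they have to be found in the camera images.
- marker_mid (a point): Middle of the marker, a straight stick 126 mm long, 12 x 12 mm in section, 15 g, black with a red end. Its red end is at -y, the black end at +y (63 mm to either); x, z square to its flat sides. It starts red end up in a hole of the rest, loose, leaning 20 to 30 degrees toward the rest's front (robot side); 78 mm of it stick out. It comes out along its own length.
- mug: Blue pen mug, empty, standing loose on the bench, 450 g: 95 mm high, 70 mm outside diameter, 61 mm inside, floor 5 mm thick. Origin at the centre of its underside, z up; the handle points to its y axis and reaches 71 mm from the centre, at 16 to 83 mm height.
- brush_mid (a point): Middle of the brush, 132 mm long, 14 x 8 mm in section, -y axis along it and up, bristles at the top. It stands in another hole of the rest and is to stay there. The rest: a wooden block 206 mm wide, fixed on a flat foot of 100 x 226 mm, with three slanted blind holes 17 mm square, 48 mm deep, in a row 75 mm apart; which tool is in which hole varies.
- tweezers_mid (a point): Middle of the steel tweezers, 125 mm long, 12 x 10 mm in section, -y axis along them and up. They stand in another hole of the rest and are to stay there. The rest and the mug may each be on the left or on the right.
Not all that is in view belongs to the job. What is meant by the part that bears marker_mid is not green, and is the smaller of those in its own colour.

How it is judged (in metres and radians):
At the end, for the whole second after the job is handed in: Marker in the mug, released, red end up, within 37 degrees of upright (leaning on the rim is fine), its middle 45 to 82 mm above the mug's underside and within 35 mm of its axis; mug upright on the bench within 10 degrees; brush and tweezers within 30 mm of where they began (horizontal distance between marker_mid and mug below 0.035 m and z of marker_mid in the frame of mug between 0.045 and 0.082 m and angle between marker_mid's own y axis and vertical above 2.49 rad and angle between mug's own z axis and vertical below 0.17 rad and height (world z) of mug below 0.015 m and distance of each of brush_mid, tweezers_mid from where it was at the start of the episode below 0.03 m); the robot touches nothing.
It fails at once if the mug is tipped by more than 30 degrees (angle between mug's own z axis and vertical above 0.52 rad).
It also fails if it takes over 32 s, if anything falls off the work surface, if the arm or the gripper's body presses on something with over 40 N, if the wrist force passes 120 N, or if a joint passes its speed limit or range.

## Robot

A 6-joint arm with a two-finger parallel gripper is mounted at the origin on a cart in front of the work surface, level with it; the furniture and walls round the work are solid. World frame = base frame: x ahead of the robot, y to its left, z up, the work surface at z = 0. Lengths are in m, angles in degrees, forces in N, time in s.
With the tool pointing down it reaches from about 0.3 to 0.75 m from the base axis. Payload 8.5 kg.
Tool frame: the origin (TCP) lies between the finger pads; the fingertips stand 17 mm ahead of it and the grasp point (between the pads) lies 2 mm behind it (env.tip_reach is the distance from the TCP to the fingertips, in m); z points along the fingers, y is the line along which they close (so a half turn about z gives the same grasp; the last joint's range is limited). The gripper opens to 85 mm and grips with 20 to 120 N. Pads are 22 mm wide; open, the fingers measure 114 mm over their backs; the gripper's body (76 mm by 85 mm) begins 54 mm behind the grasp point. The pads swing forward as they close: fully open they stand 13 mm farther back than shut.
Start: joints at [50.747, 21.807, 74.336, -0, 83.858, -12.336], TCP at [0.249, 0.49, 0.248] pointing down, gripper open.
Joint ranges: [-178.18, 178.18], [-50.72, 133.34], [12.68, 142.11], [-81.47, 261.47], [9.98, 163.14], [-165.26, 165.26]. Speed limits (degrees/s): [136.94, 136.94, 180, 180, 180, 180].

## Interface

Orientations are given as a 3x3 rotation matrix whose columns are the frame's x, y, z axes.
In Python, from rig import env, viewer gives the robot as it stands.
- The arm moves only by the tool move_arm, never from a script. Its argument "motion" is a list of rows, each a list of 2 entries, a list of its own where there are three numbers: the shift along the tool's x, y, z normalised to -1 to 1, where 1 is 50 mm, then the turn, a rotation vector about the tool's x, y, z normalised to -1 to 1, where 1 is 8 degrees. A call has 1 to 20 rows; each row shifts and turns the commanded pose from where the row before left it, along the tool's axes as they then stand; what a row does not reach is not made up. A row lasts 1/10 s, in which the tool goes at most 50 mm and 8.59 degrees, less where a joint would pass 70% of its speed; a pose out of reach is approached as far as the arm can. A call with a number of a shift or a turn outside -1 to 1 is refused whole. A call with a gripper value outside its range is refused whole. "claw" is the closure, from 0 (fully open) to 1 (shut), set as the call begins (left out, the last holds). The fingers move at their own pace and stop on an object; "force" is the grip in N (left out, the last holds). Time passes only in rows, so rows that do not move let the fingers close. It gives the time, the measured TCP pose, the force, the opening and the grip force at its end, in the units of the state.
- env.observe(): the state, without advancing time (a new reading comes with each control period).
- viewer.get_image(name): name is "side" or "top"; returns a dict with "frame" (480x640x3 uint8, red, green, blue), "depth" (480x640 float32, m along the optical axis (not along the pixel's ray), 0 where there is no reading), "fx", "fy", "cx", "cy" (pixels), "eye" and "attitude" of the camera in the world. Camera axes: x right, y up, looking along -z (the intrinsics and any distortion apply to the point x, -y, -z); pixel columns grow to the right and rows downward; lengths in m; the calibration is good to about 2 mm. A picture is of the moment at which its call begins.
- env.close_job(): hands the job in; it is judged then, once.
The state is a dict: "time_s": time; "q": joint angles; "qvel": joint speeds; "joint_efforts": joint torques, N m; "position": TCP position; "tool_rot": TCP orientation; "ft_force": force on the tool from outside, world axes, zero at the start; "wrist_torque": the same for the moment, N m; "grip_width": finger opening in m; "gripper_force": force on a finger pad.
Only numpy, scipy, OpenCV 4.12 (cv2) and the standard library are available. Lean on these libraries where they do the work, as an engineer would, in place of code of your own. Each camera call takes 0.05 s, during which the arm holds its last target. There are 200 camera calls.

## Working session

There is one attempt and no reset: what is moved stays moved. The work goes in short steps, Python scripts to look and compute and a tool call to move; the robot and the scene stay as the last step left them, time stands still between calls to the robot, and variables do not carry over. Pictures are saved under pics/ and viewed, at most 10 in all, crops included, and the job is handed in when it is done.

Besides the shell and the picture viewer there is one more tool, called after "Call:" as name(argument=value, ...), one argument or row to a line, values as JSON. move_arm: Moves the arm, as the interface text tells. Scaled input: -1 to 1 covers 50 mm each way for a shift and 8 degrees each way for a turn. Its arguments: {"type":"object","properties":{"motion":{"type":"array","items":{"type":"array"}},"claw":{"type":"number"},"force":{"type":"number"}},"required":["motion"]}

```bash
mkdir -p pics
cat > h.py <<'E'
import numpy as np,cv2
from rig import env,viewer
def grab(n):
    im=viewer.get_image(n); np.savez(f'{n}.npz',**im); return im
def load(n): return dict(np.load(f'{n}.npz'))
def cloud(im):
    d=im['depth']; v,u=np.mgrid[:480,:640]
    p=np.stack([(u-im['cx'])/im['fx']*d,-(v-im['cy'])/im['fy']*d,-d],-1)
    return p@np.array(im['attitude']).T+np.array(im['eye'])
def save(a,n): cv2.imwrite(f'pics/{n}.png',cv2.cvtColor(a,cv2.COLOR_RGB2BGR))
E
python3 - <<'E'
from h import *
for n in('top','side'):
    im=grab(n); save(im['frame'],n+'0'); print(n,im.keys(),im['eye'],np.round(im['attitude'],3).tolist(),im['fx'])
print(env.observe()['time_s'])
E
```

```text
top dict_keys(['frame', 'depth', 'fx', 'fy', 'cx', 'cy', 'eye', 'attitude']) [ 0.36747773 -0.05535441  1.2080756 ] [[0.019, 0.996, -0.089], [-1.0, 0.019, -0.001], [0.001, 0.089, 0.996]] 525.3233449527836
side dict_keys(['frame', 'depth', 'fx', 'fy', 'cx', 'cy', 'eye', 'attitude']) [ 0.15832488 -1.13496991  0.5349766 ] [[0.961, 0.123, -0.248], [-0.276, 0.367, -0.888], [-0.019, 0.922, 0.387]] 613.0085323380235
0.1
```

View pics/top0.png

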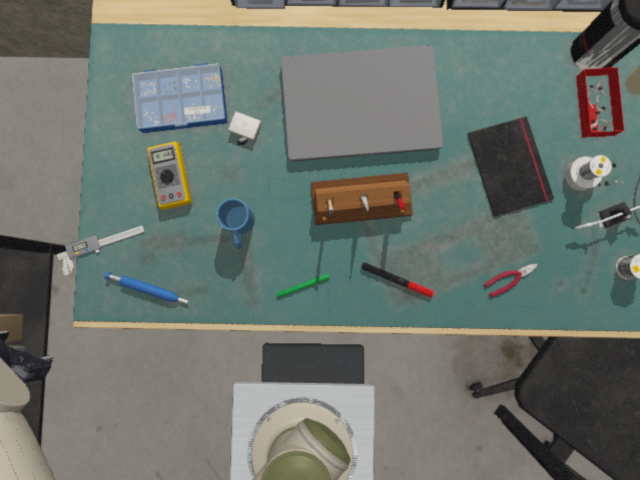

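View pics/side0.png

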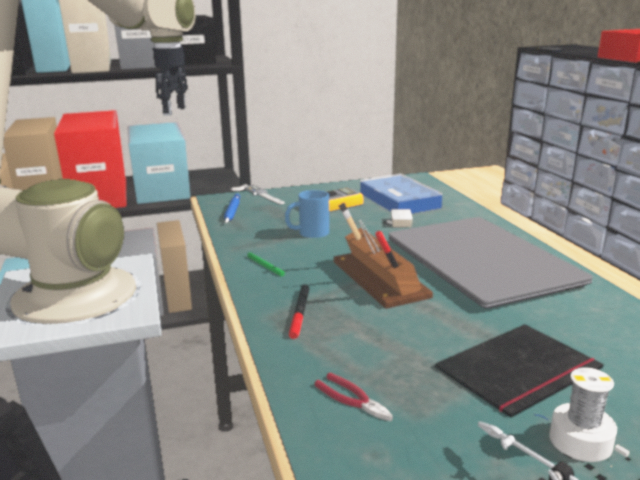

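The top picture shows the rest at (362,199) and the mug at (235,217) with its handle toward the robot, at (238,240). There are three candidates:
- The green pen lying at (303,287) is ruled out by its colour.
- The large black and red marker lying at (398,280) is too big.
- The small black and red one stands in the rest's right hole at (401,202). It fits because it is not green, it is the smaller of its colour, and it is in the rest.

I'll confirm it in an enlarged crop.

Run:
```python
from h import *
t,s=load('top'),load('side')
a=cv2.resize(t['frame'][165:240,300:425],(800,480),interpolation=cv2.INTER_CUBIC)[:,:]
b=cv2.resize(s['frame'][195:310,325:440],(480,480),interpolation=cv2.INTER_CUBIC)
save(cv2.resize(np.hstack([a,b]),(800,300)),'crop')
for n,im,box in(('top',t,(165,240,300,425)),('side',s,(195,310,325,440))):
    P=cloud(im); hsv=cv2.cvtColor(im['frame'],cv2.COLOR_RGB2HSV).astype(int)
    m=np.zeros((480,640),bool); m[box[0]:box[1],box[2]:box[3]]=1
    m&=(im['depth']>0)
    red=m&((hsv[...,0]<5)|(hsv[...,0]>174))&(hsv[...,1]>170)&(hsv[...,2]>110)
    blk=m&(hsv[...,2]<60)&(P[...,2]>.05)
    for k,mm in(('red',red),('blk',blk)):
        q=P[mm]; print(n,k,len(q),q.mean(0).round(4) if len(q) else'',q.min(0).round(3),q.max(0).round(3))
        if n=='side':
            v,u=np.nonzero(mm); print(u.min(),u.max(),v.min(),v.max())
    tall=m&(P[...,2]>.085)
    print('tall',n,tall.sum()); 
# mug rim
P=cloud(t); hsv=cv2.cvtColor(t['frame'],cv2.COLOR_RGB2HSV).astype(int)
m=np.zeros((480,640),bool); m[190:260,205:265]=1
rim=m&(P[...,2]>.088)&(P[...,2]<.102); q=P[rim]
c,r=cv2.minEnclosingCircle(q[:,:2].astype(np.float32)); print('rim',len(q),c,r,q[:,2].mean())
h=m&(P[...,2]>.07)&(P[...,2]<.088);print('handle',P[h][np.argmin(P[h][:,0])])
# rest top surface normals
m[:]=0;m[165:240,300:425]=1
for lo,hi in((.004,.02),(.03,.08)):
    q=P[m&(P[...,2]>lo)&(P[...,2]<hi)]; print(lo,cv2.minAreaRect(q[:,:2].astype(np.float32)))
print('bench z',np.median(P[225:250,310:360,2]))
```

```text
top red 59 [ 0.5474 -0.2011  0.1226] [ 0.536 -0.225  0.016] [ 0.563 -0.195  0.14 ]
top blk 37 [ 0.5631 -0.1699  0.0883] [ 0.515 -0.201  0.055] [ 0.584 -0.054  0.142]
tall top 162
side red 44 [ 0.5473 -0.208   0.1142] [ 0.538 -0.211  0.099] [ 0.556 -0.204  0.13 ]
380 388 235 250
side blk 8 [ 0.5624 -0.2059  0.0799] [ 0.558 -0.209  0.074] [ 0.565 -0.202  0.089]
389 393 255 262
tall side 444
rim 212 (0.5232623219490051, 0.1559593379497528) 0.03534221649169922 0.09426083914593938
handle [0.45559848 0.14941537 0.07031443]
0.004 ((0.5690022706985474, -0.1274542361497879), (0.17363031208515167, 0.28882867097854614), 1.1364883184432983)
0.03 ((0.5764024257659912, -0.12376511096954346), (0.05565487965941429, 0.2062893956899643), 6.8490400314331055)
bench z 0.002092913581699052
```

View pics/crop.png

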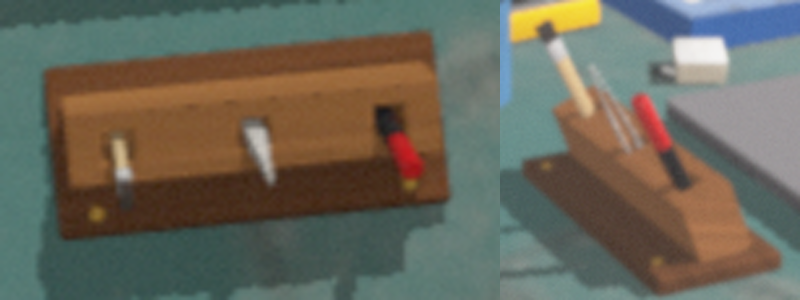

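The crop confirms it: a stick with a black lower part and a red top, crop (400,155), in the rest's right-hand (−y) hole. The tweezers are in the middle hole and the brush in the left. Next I'll fit the box model to the points from both cameras.

```bash
cat > fit.py <<'E'
from h import *
from scipy.optimize import least_squares
from scipy.spatial.transform import Rotation as R
def basis(th,yaw): # columns: across(long axis of rest), up-axis, third
    u=np.array([-np.sin(th)*np.cos(yaw),-np.sin(th)*np.sin(yaw),np.cos(th)])
    l=np.array([-np.sin(yaw),np.cos(yaw),0]); return np.c_[l,u,np.cross(l,u)]
if __name__=='__main__':
    Q=[]
    for n,box in(('top',(185,222,388,412)),('side',(228,264,374,396))):
        im=load(n);P=cloud(im);hsv=cv2.cvtColor(im['frame'],cv2.COLOR_RGB2HSV).astype(int)
        m=np.zeros((480,640),bool); m[box[0]:box[1],box[2]:box[3]]=1
        red=((hsv[...,0]<5)|(hsv[...,0]>174))&(hsv[...,1]>150)&(hsv[...,2]>90)
        m&=(red|(hsv[...,2]<60))&(P[...,2]>.075)&(P[...,0]<.59)&(P[...,1]<-.18); Q.append(P[m]); print(n,m.sum(),P[m].min(0),P[m].max(0))
    off=.002
    hf=np.array([.006,.063,.006])
    for sel,Z in(('both',np.vstack(Q)),('top',Q[0]),('side',Q[1])):
        def f(p):
            B=basis(p[3],p[4]); d=np.abs((Z-p[:3])@B)-hf
            sd=np.linalg.norm(np.maximum(d,0),axis=1)+np.minimum(d.max(1),0)
            return np.r_[sd/.002,(p[3]-.436)/.05,(p[4]-.12)/.03]
        best=min((least_squares(f,np.r_[.55+a,-.204,.085+b,.436,.12],loss='soft_l1',x_scale=[.01,.01,.01,.1,.1]) for a in(0,.01,.02) for b in(0,-.02,.01)),key=lambda r:r.cost)
        p=best.x;u=basis(p[3],p[4])[:,1]; print(sel,p[:3].round(4),np.degrees(p[3:]).round(1),best.cost.round(2),'top',(p[:3]+.063*u).round(4),'foot z',(p[2]-.063*u[2]).round(4))
    s=env.observe();print(s['position'],np.round(s['tool_rot'],3),s['grip_width'])
E
python3 fit.py
```

```text
top 76 [ 0.53555868 -0.20855331  0.07671973] [ 0.57540498 -0.19278952  0.13989049]
side 124 [ 0.15832488 -1.13496991  0.07519349] [ 0.56538983 -0.20076869  0.5349766 ]
both [ 0.5384 -0.203   0.1293] [30.3  7.3] 566.4 top [ 0.5069 -0.207   0.1836] foot z 0.0749
top [ 0.5668 -0.2     0.0796] [28.5  6.8] 10.0 top [ 0.537  -0.2035  0.135 ] foot z 0.0242
side [ 0.5327 -0.2037  0.1325] [31.4  7.5] 543.21 top [ 0.5002 -0.2079  0.1863] foot z 0.0787
[0.24883206 0.49023076 0.24778351] [[-0.892  0.453 -0.001]
 [ 0.453  0.892 -0.001]
 [ 0.    -0.001 -1.   ]] 0.08552940196975713
```

```bash
sed -i "s/(P\[...,2\]>.075)/(P[...,2]>.075)\&(P[...,2]<.16)/" fit.py; python3 fit.py
```

```text
top 76 [ 0.53555868 -0.20855331  0.07671973] [ 0.57540498 -0.19278952  0.13989049]
side 123 [ 0.5334926  -0.21169439  0.07519349] [ 0.56538983 -0.20076869  0.13464601]
both [ 0.5667 -0.1994  0.0791] [28.6  7.1] 33.67 top [ 0.5368 -0.2031  0.1344] foot z 0.0238
top [ 0.5668 -0.2     0.0796] [28.5  6.8] 10.0 top [ 0.537  -0.2035  0.135 ] foot z 0.0242
side [ 0.5632 -0.1999  0.0766] [27.4  6.8] 20.69 top [ 0.5344 -0.2034  0.1326] foot z 0.0206
[0.24883206 0.49023076 0.24778351] [[-0.892  0.453 -0.001]
 [ 0.453  0.892 -0.001]
 [ 0.    -0.001 -1.   ]] 0.08552940196975713
```

```bash
cat > plan.py <<'E'
from fit import *
def cur():
    s=env.observe(); return np.array(s['position']),np.array(s['tool_rot'])
def tr(tgt,Rm,p):  # total shift in units
    return np.round(Rm.T@(np.array(tgt)-p)/.05,2)
def rot(Rt,Rm): return np.round(np.degrees(R.from_matrix(Rm.T@Rt).as_rotvec())/8,2)
def tool(th,yaw):
    B=basis(th,yaw); y=B[:,0]; z=-B[:,1]; return np.c_[np.cross(y,z),y,z]
E
python3 - <<'E'
from plan import *
p,Rm=cur(); top=np.array([.536,-.203,.134]); T=tool(np.radians(28),np.radians(7)); u=-T[:,2]
a=np.array([.48,-.21,.26]); print('shift',tr(a,Rm,p)); r=rot(T,Rm); print('rot',r)
R2=Rm@R.from_rotvec(np.radians(8*r)).as_matrix()
print('pre',tr(top+.07*u,R2,a)); print(top+.07*u,top-.016*u)
E
```

```text
shift [-10.46 -10.39  -0.23]
rot [-1.04 -3.4  -4.15]
pre [0.19 0.   1.35]
[ 0.50338195 -0.20700499  0.19580633] [ 0.54345556 -0.20208457  0.11987284]
```

Call:
move_arm(
  motion=[
    [[-0.3,-0.3,0],[0,0,0]],
    [[-0.58,-0.575,-0.013],[0,0,0]],
    [[-0.58,-0.575,-0.013],[0,0,0]],
    [[-0.58,-0.575,-0.013],[0,0,0]],
    [[-0.58,-0.575,-0.013],[0,0,0]],
    [[-0.58,-0.575,-0.013],[0,0,0]],
    [[-0.58,-0.575,-0.013],[0,0,0]],
    [[-0.58,-0.575,-0.013],[0,0,0]],
    [[-0.58,-0.575,-0.013],[0,0,0]],
    [[-0.58,-0.575,-0.013],[0,0,0]],
    [[-0.58,-0.575,-0.013],[0,0,0]],
    [[-0.58,-0.575,-0.013],[0,0,0]],
    [[-0.58,-0.575,-0.013],[0,0,0]],
    [[-0.58,-0.575,-0.013],[0,0,0]],
    [[-0.58,-0.575,-0.013],[0,0,0]],
    [[-0.58,-0.575,-0.013],[0,0,0]],
    [[-0.58,-0.575,-0.013],[0,0,0]],
    [[-0.58,-0.575,-0.013],[0,0,0]],
    [[-0.3,-0.3,0],[0,0,0]],
    [[0,0,0],[0,0,0]],
  ],
  claw=0.3,
  force=30,
)

```text
time_s: 2.1
position: [0.4808, -0.2112, 0.2584]
tool_rot: [[-0.89, 0.455, -0.001], [0.455, 0.89, 0.0], [0.001, -0.0, -1.0]]
ft_force: [0.1, 0.2, -0.5]
grip_width: 0.0602
gripper_force: 0.0
```

Call:
move_arm(
  motion=[
    [[0,0,0],[-0.13,-0.425,-0.519]],
    [[0,0,0],[-0.13,-0.425,-0.519]],
    [[0,0,0],[-0.13,-0.425,-0.519]],
    [[0,0,0],[-0.13,-0.425,-0.519]],
    [[0,0,0],[-0.13,-0.425,-0.519]],
    [[0,0,0],[-0.13,-0.425,-0.519]],
    [[0,0,0],[-0.13,-0.425,-0.519]],
    [[0,0,0],[-0.13,-0.425,-0.519]],
    [[0,0,0],[0,0,0]],
    [[0,0,0],[0,0,0]],
  ],
)

```text
time_s: 3.1
position: [0.4802, -0.2084, 0.2594]
tool_rot: [[-0.877, -0.12, 0.465], [-0.105, 0.993, 0.057], [-0.469, 0.001, -0.883]]
ft_force: [0.4, -0.6, 0.3]
grip_width: 0.0598
gripper_force: 0.0
```

Run:
```python
from plan import *
p,Rm=cur(); top=np.array([.536,-.203,.134]); T=tool(np.radians(28),np.radians(7)); u=-T[:,2]
s=env.observe();print(p,s['q'],s['time_s'],s['grip_width']); print('rot',rot(T,Rm),'pre',tr(top+.03*u,Rm,p),'grasp',tr(top-.016*u,Rm,p))
```

```text
[ 0.48022163 -0.20837113  0.25941185] [ -46.94976344   10.63490422   93.60299787   25.68118745   61.02950067
 -153.48901287] 3.1 0.05978326301415072
rot [ 0.   -0.01 -0.02] pre [ 0.19 -0.03  2.14] grasp [ 0.19 -0.03  3.06]
```

Call:
move_arm(
  motion=[
    [[0.1,-0.02,0.2],[0,0,0]],
    [[0.09,-0.01,0.4],[0,0,0]],
    [[0,0,0.4],[0,0,0]],
    [[0,0,0.4],[0,0,0]],
    [[0,0,0.4],[0,0,0]],
    [[0,0,0.34],[0,0,0]],
    [[0,0,0],[0,0,0]],
    [[0,0,0],[0,0,0]],
  ],
)

```text
time_s: 3.9
position: [0.5223, -0.2049, 0.1602]
tool_rot: [[-0.877, -0.122, 0.466], [-0.107, 0.993, 0.058], [-0.469, 0.001, -0.883]]
ft_force: [-0.0, -0.4, -0.2]
grip_width: 0.0596
gripper_force: 0.0
```

Run:
```python
from plan import *
p,Rm=cur(); print(p)
t=grab('top');s=grab('side')
a=cv2.resize(t['frame'][150:250,330:430],(400,400),interpolation=cv2.INTER_CUBIC)
b=cv2.resize(s['frame'][180:280,330:430],(400,400),interpolation=cv2.INTER_CUBIC)
save(np.hstack([a,b]),'pre')
top=np.array([.536,-.203,.134]); T=tool(np.radians(28),np.radians(7)); u=-T[:,2];print(tr(top-.016*u,Rm,p))
def px(im,P):
    c=np.array(im['attitude']).T@(np.array(P)-im['eye']); return np.round([im['cx']-im['fx']*c[0]/c[2],im['cy']+im['fy']*c[1]/c[2]],1)
print(px(t,p),px(s,p))
```

```text
[ 0.52226771 -0.20488399  0.16021699]
[0.   0.   0.91]
[405.2 212.8] [370.5 219.6]
```

View pics/pre.png

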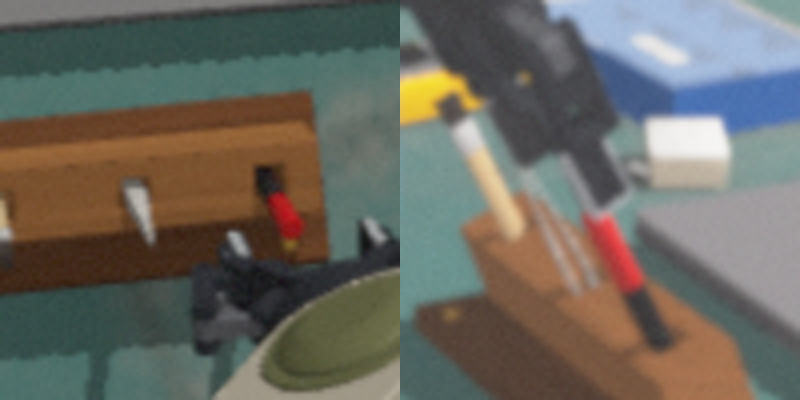

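The crop shows the fingers at top-crop (235,240) and (375,235), straddling the red end at (290,230). In the side view they are in line with the marker. I'll descend and grip.

Call:
move_arm(
  motion=[
    [[0,0,0.2],[0,0,0]],
    [[0,0,0.3],[0,0,0]],
    [[0,0,0.25],[0,0,0]],
    [[0,0,0.15],[0,0,0]],
    [[0,0,0],[0,0,0]],
  ],
)

```text
time_s: 4.5
position: [0.5433, -0.2024, 0.1197]
tool_rot: [[-0.877, -0.122, 0.465], [-0.107, 0.993, 0.059], [-0.469, 0.002, -0.883]]
ft_force: [0.1, -0.1, -0.2]
grip_width: 0.0601
gripper_force: 0.0
```

Call:
move_arm(
  motion=[
    [[0,0,0],[0,0,0]],
    [[0,0,0],[0,0,0]],
    [[0,0,0],[0,0,0]],
    [[0,0,0],[0,0,0]],
    [[0,0,0],[0,0,0]],
    [[0,0,0],[0,0,0]],
    [[0,0,0],[0,0,0]],
    [[0,0,0],[0,0,0]],
  ],
  claw=1,
  force=30,
)

```text
time_s: 5.3
position: [0.5433, -0.2028, 0.121]
tool_rot: [[-0.876, -0.122, 0.467], [-0.107, 0.993, 0.057], [-0.47, 0.0, -0.882]]
ft_force: [-2.4, 0.0, 4.6]
grip_width: 0.0117
gripper_force: 33.9
```

Call:
move_arm(
  motion=[
    [[0,0,-0.1],[0,0,0]],
    [[0,0,-0.2],[0,0,0]],
    [[0,0,-0.2],[0,0,0]],
    [[0,0,-0.25],[0,0,0]],
    [[0,0,-0.25],[0,0,0]],
    [[0,0,-0.25],[0,0,0]],
    [[0,0,-0.25],[0,0,0]],
    [[0,0,-0.2],[0,0,0]],
    [[0,0,-0.1],[0,0,0]],
    [[0,0,0],[0,0,0]],
  ],
)

```text
time_s: 6.3
position: [0.5011, -0.208, 0.2008]
tool_rot: [[-0.876, -0.121, 0.467], [-0.107, 0.993, 0.057], [-0.471, -0.0, -0.882]]
ft_force: [0.4, 0.2, -0.9]
grip_width: 0.0119
gripper_force: 33.1
```

Run:
```python
from plan import *
p,Rm=cur(); print(p,env.observe()['grip_width'],env.observe()['q'])
t=grab('top');s=grab('side')
a=cv2.resize(t['frame'][150:250,330:430],(400,400),interpolation=cv2.INTER_CUBIC)
b=cv2.resize(s['frame'][160:260,330:430],(400,400),interpolation=cv2.INTER_CUBIC)
save(np.hstack([a,b]),'out')
c=np.array([p[0],p[1],.27]); print('lift',tr(c,Rm,p))
T=tool(0,np.radians(7)); r=rot(T,Rm); print('rot',r)
print('to mug (after rot)',tr([.523,.156,.27],T,c))
```

```text
[ 0.50109067 -0.20804217  0.20080012] 0.011875674646210877 [ -44.91804511   16.21193743   96.98022059   27.97723979   52.07674394
 -156.45412985]
lift [-0.65 -0.   -1.22]
rot [-0.    3.51 -0.  ]
to mug (after rot) [-1.32  7.17  0.  ]
```

View pics/out.png

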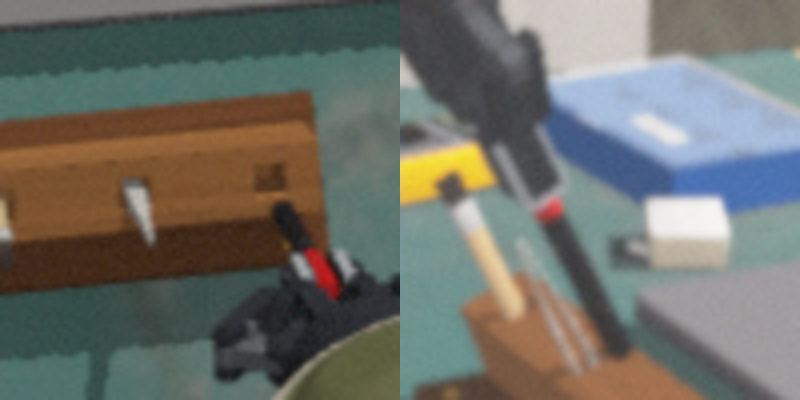

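The marker is out of the hole and held in line with the tool, foot at side-crop (615,350). I'll lift, bring it upright and carry it to the mug.

Call:
move_arm(
  motion=[
    [[-0.1,0,-0.2],[0,0,0]],
    [[-0.2,0,-0.35],[0,0,0]],
    [[-0.2,0,-0.4],[0,0,0]],
    [[-0.2,0,-0.4],[0,0,0]],
    [[-0.15,0,-0.22],[0,0,0]],
    [[0,0,0],[0,0.25,0]],
    [[0,0,0],[0,0.5,0]],
    [[0,0,0],[0,0.5,0]],
    [[0,0,0],[0,0.5,0]],
    [[0,0,0],[0,0.5,0]],
    [[0,0,0],[0,0.5,0]],
    [[0,0,0],[0,0.5,0]],
    [[0,0,0],[0,0.26,0]],
    [[0,0,0],[0,0,0]],
  ],
)

```text
time_s: 7.8
position: [0.5025, -0.2076, 0.2894]
tool_rot: [[-0.993, -0.122, -0.002], [-0.122, 0.993, 0.0], [0.001, 0.001, -1.0]]
ft_force: [-0.1, -0.1, -0.7]
grip_width: 0.0119
gripper_force: 33.2
```

Call:
move_arm(
  motion=[
    [[-0.05,0.25,0],[0,0,0]],
    [[-0.09,0.45,0],[0,0,0]],
    [[-0.09,0.5,0],[0,0,0]],
    [[-0.09,0.5,0],[0,0,0]],
    [[-0.09,0.5,0],[0,0,0]],
    [[-0.09,0.5,0],[0,0,0]],
    [[-0.09,0.5,0],[0,0,0]],
    [[-0.09,0.5,0],[0,0,0]],
    [[-0.09,0.5,0],[0,0,0]],
    [[-0.09,0.5,0],[0,0,0]],
    [[-0.09,0.5,0],[0,0,0]],
    [[-0.09,0.5,0],[0,0,0]],
    [[-0.09,0.5,0],[0,0,0]],
    [[-0.09,0.5,0],[0,0,0]],
    [[-0.07,0.27,0],[0,0,0]],
    [[-0.03,0.15,0],[0,0,0]],
    [[0,0,0],[0,0,0]],
    [[0,0,0],[0,0,0]],
  ],
)

```text
time_s: 9.6
position: [0.524, 0.153, 0.2896]
tool_rot: [[-0.993, -0.121, -0.001], [-0.121, 0.993, 0.0], [0.001, 0.0, -1.0]]
ft_force: [-0.0, -0.2, 1.3]
grip_width: 0.0121
gripper_force: 33.2
```

Run:
```python
from plan import *
p,Rm=cur(); o=env.observe(); print(p,o['grip_width'],o['time_s'],o['q'],Rm.round(3))
t=grab('top');s=grab('side')
a=cv2.resize(t['frame'][170:270,185:285],(400,400),interpolation=cv2.INTER_CUBIC)
b=cv2.resize(s['frame'][110:250,240:380],(400,400),interpolation=cv2.INTER_CUBIC)
save(np.hstack([a,b]),'mug')
print(tr([.523,.156,.14],Rm,p))
P=cloud(s); m=np.zeros((480,640),bool); m[110:250,280:340]=1
m&=(s['frame'].max(-1)<60)&(P[...,2]>.13)&(P[...,2]<.24)&(s['depth']>0)&(np.hypot(P[...,0]-.523,P[...,1]-.156)<.05); q=P[m]
print(len(q)); 
for lo in np.arange(.13,.25,.02):
    k=(q[:,2]>lo)&(q[:,2]<lo+.02); print(round(lo,2),k.sum(),np.median(q[k],0).round(4) if k.any() else '')
```

```text
[0.52402252 0.1529644  0.28957284] 0.012136367210227537 9.6 [ 3.83636974e+00  1.99268514e+01  7.03952172e+01  1.44680036e-02
  8.97225467e+01 -9.31227512e+01] [[-0.993 -0.121 -0.001]
 [-0.121  0.993  0.   ]
 [ 0.001  0.    -1.   ]]
[0.01 0.06 2.99]
0
0.13 0 
0.15 0 
0.17 0 
0.19 0 
0.21 0 
0.23 0
```

View pics/mug.png

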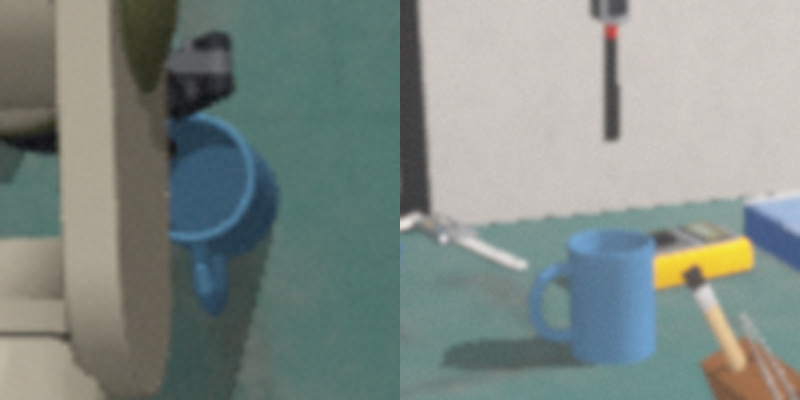

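The side crop shows the marker hanging vertical at x≈611 over the mug, whose centre is at x≈612. I'll lower it, watching the force.

Call:
move_arm(
  motion=[
    [[0,0.03,0.2],[0,0,0]],
    [[0,0.03,0.3],[0,0,0]],
    [[0,0,0.3],[0,0,0]],
    [[0,0,0.3],[0,0,0]],
    [[0,0,0.3],[0,0,0]],
    [[0,0,0.3],[0,0,0]],
    [[0,0,0.3],[0,0,0]],
    [[0,0,0.3],[0,0,0]],
    [[0,0,0.3],[0,0,0]],
    [[0,0,0.3],[0,0,0]],
    [[0,0,0.2],[0,0,0]],
    [[0,0,0.15],[0,0,0]],
    [[0,0,0],[0,0,0]],
  ],
)

```text
time_s: 11.0
position: [0.5232, 0.1564, 0.1262]
tool_rot: [[-0.993, -0.121, -0.002], [-0.121, 0.993, 0.0], [0.002, 0.001, -1.0]]
ft_force: [0.2, -0.0, -0.7]
grip_width: 0.0119
gripper_force: 33.2
```

Call:
move_arm(
  motion=[
    [[0,0,0.04],[0,0,0]],
    [[0,0,0.04],[0,0,0]],
    [[0,0,0],[0,0,0]],
    [[0,0,0],[0,0,0]],
  ],
)

```text
time_s: 11.4
position: [0.5236, 0.1566, 0.1233]
tool_rot: [[-0.993, -0.122, -0.0], [-0.122, 0.993, 0.0], [0.0, 0.0, -1.0]]
ft_force: [-0.3, 0.2, 0.7]
grip_width: 0.0118
gripper_force: 33.2
```

Call:
move_arm(
  motion=[
    [[0,0,0.04],[0,0,0]],
    [[0,0,0.04],[0,0,0]],
    [[0,0,0],[0,0,0]],
    [[0,0,0],[0,0,0]],
  ],
)

```text
time_s: 11.8
position: [0.5235, 0.1566, 0.119]
tool_rot: [[-0.993, -0.122, -0.001], [-0.122, 0.993, 0.0], [0.001, 0.0, -1.0]]
ft_force: [-0.2, -0.5, -0.6]
grip_width: 0.0117
gripper_force: 33.2
```

Call:
move_arm(
  motion=[
    [[0,0,0.04],[0,0,0]],
    [[0,0,0],[0,0,0]],
    [[0,0,0],[0,0,0]],
  ],
)

```text
time_s: 12.1
position: [0.5235, 0.1566, 0.117]
tool_rot: [[-0.993, -0.122, -0.001], [-0.122, 0.993, 0.0], [0.001, 0.0, -1.0]]
ft_force: [0.6, 0.4, 0.2]
grip_width: 0.0119
gripper_force: 33.2
```

Call:
move_arm(
  motion=[
    [[0,0,0],[0,0,0]],
    [[0,0,0],[0,0,0]],
    [[0,0,0],[0,0,0]],
    [[0,0,0],[0,0,0]],
    [[0,0,0],[0,0,0]],
    [[0,0,0],[0,0,0]],
  ],
  claw=0.25,
)

```text
time_s: 12.7
position: [0.5235, 0.1566, 0.1171]
tool_rot: [[-0.993, -0.122, -0.001], [-0.122, 0.993, 0.0], [0.001, 0.0, -1.0]]
ft_force: [0.1, -0.3, 0.2]
grip_width: 0.0644
gripper_force: 0.0
```

Call:
move_arm(
  motion=[
    [[0,0,-0.1],[0,0,0]],
    [[0,0,-0.2],[0,0,0]],
    [[0,0,-0.3],[0,0,0]],
    [[0,0,-0.4],[0,0,0]],
    [[0,0,-0.5],[0,0,0]],
    [[0,0,-0.5],[0,0,0]],
    [[0,0,-0.5],[0,0,0]],
    [[0.3,0.4,0],[0,0,0]],
    [[0.3,0.6,0],[0,0,0]],
    [[0.3,0.6,0],[0,0,0]],
    [[0.3,0.6,0],[0,0,0]],
    [[0.3,0.4,0],[0,0,0]],
    [[0,0,0],[0,0,0]],
    [[0,0,0],[0,0,0]],
  ],
)

```text
time_s: 14.1
position: [0.4334, 0.2765, 0.2429]
tool_rot: [[-0.992, -0.123, 0.0], [-0.123, 0.992, 0.001], [-0.0, 0.001, -1.0]]
ft_force: [-0.5, -0.6, -0.5]
grip_width: 0.064
gripper_force: 0.0
```

Run:
```python
from plan import *
o=env.observe(); print(o['position'],o['time_s'],o['ft_force'])
t=grab('top');s=grab('side')
a=cv2.resize(t['frame'][165:265,205:425],(440,200),interpolation=cv2.INTER_CUBIC)
a=np.vstack([a,np.zeros((200,440,3),np.uint8)])
b=cv2.resize(s['frame'][160:300,280:420],(360,360),interpolation=cv2.INTER_CUBIC); b=np.vstack([b,np.zeros((40,360,3),np.uint8)])
save(np.hstack([a,b]),'fin')
```

```text
[0.43343707 0.2765436  0.24293089] 14.1 [-0.50762875 -0.56789614 -0.53790412]
```

View pics/fin.png

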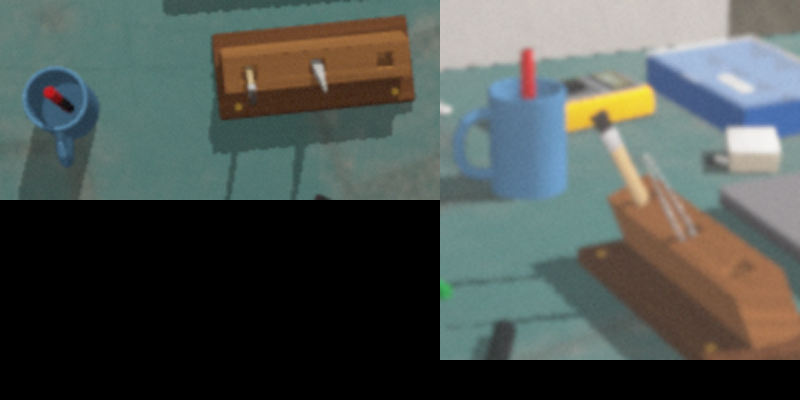

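The marker is standing in the mug, red end up at side-crop (527,75). The mug is upright, and the brush and tweezers are still in the rest. Handing in.

```bash
python3 -c "
from rig import env
print(env.close_job())"
```

```text
the job is handed in; nothing more can be done
None
```

I handed the job in at about 14 s of the 32 s allowed: the final pictures show the marker in the blue mug, red end up, the mug upright, and the brush and tweezers still in the rest; the hand-in call returned no verdict.

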